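# Change the setting master for the sample in a gauging fixture

## Task

The gauging fixture still holds the brass setting master: first take it out and seat it in its wooden case, then seat the bare aluminium sample in the emptied fixture. Each part must end up flat and fully home in its pocket, its notched corner on the pocket's filled-in corner. Set the parts down rather than letting them drop, and leave everything else where it stands.

Things in the scene. Friction and masses are not known exactly. Their poses are not given: they have to be found in the camera images.
- master: brass setting master, 380 g. Origin: centre of the flange's underside. Flange 66 (x) x 48 (y) x 10 mm high; a rectangular notch 16 (x) x 12 (y) is cut through its +x +y corner. Block boss 30 (x) x 24 (y) at its centre, z 10 to 34: grip here. It starts home in the fixture's pocket.
- sample: bare aluminium sample, 130 g, same shape as the master. Origin: centre of the flange's underside. Flange 66 (x) x 48 (y) x 10 mm high; a rectangular notch 16 (x) x 12 (y) is cut through its +x +y corner. Block boss 30 (x) x 24 (y) at its centre, z 10 to 34: grip here. It starts flat on the table at any yaw, lens and ring gauge close to its +y and -y sides.
- master_notch (a point): the inner corner of the master's notch at the underside: 17 mm in x and 12 mm in y from its origin.
- sample_notch (a point): the inner corner of the sample's notch at the underside: 17 mm in x and 12 mm in y from its origin.
- fixture: gauging fixture, fixed: dark steel plate 110 (x) x 140 (y) x 15 mm with a grey nest 89 x 71 on it, top at z 30, pocket open at the top. Origin: under its centre. Two red-topped clamp posts, diameter 18 to 24, at x 0, y +54 and -54, up to z 80, short arms swung out to y +-79. The pocket's +x and -x sides are free for fingers.
- fixture_pocket (a point): centre of the fixture pocket's floor, 20 mm above the table, axes as the fixture. Outline of the parts' flange with 1.5 mm play on each side: 69 (x) x 51 (y), 10 deep, its +x +y corner filled by a block 16 (x) x 12 (y) to match the notch. A part fully home has its origin and axes here, its flange flush with the nest's top.
- fixture_corner (a point): inner corner of the filled-in corner of the fixture's pocket, at the floor (18.5, 13.5 mm from the pocket's centre).
- case: the master's wooden case, fixed to the table: 100 (x) x 82 (y) x 20 mm high, pocket with a green floor in its top. Origin: under its centre.
- case_pocket (a point): centre of the case pocket's floor, 10 mm above the table, axes as the case. Outline of the parts' flange with 1.5 mm play on each side: 69 (x) x 51 (y), 10 deep, its +x +y corner filled by a block 16 (x) x 12 (y) to match the notch. A part fully home has its origin and axes here, its flange flush with the case's top.
- case_corner (a point): inner corner of the filled-in corner of the case's pocket, at the floor (18.5, 13.5 mm from the pocket's centre).
- lens: loose black lens barrel, diameter 49, 55 high, standing; origin under its centre. It stands beside the sample.
- ring_gauge: loose steel ring, outside diameter 48, bore 28, 30 high; origin under its centre. It stands beside the sample, on the other side from the lens.
- plug_gauge: loose plug gauge standing beside the case, steel, diameter 30 at the foot, 20 above, 65 high, blue top; origin under its centre.
- mouse: loose black computer mouse, 100 (x) x 58 (y) x 30 high; origin under its centre.
- block_box: loose small dark wooden box, 75 (x) x 50 (y) x 28 high; origin under its centre.
- height_gauge: fixed height gauge, foot 85 x 65 x 30 mm, column up to 240 mm; origin under its foot's centre. An obstacle.
- wire_rack: fixed pink wire rack, 86 x 126 x 58 mm high; origin under its centre. An obstacle.
Things that resemble listed ones, but are neither listed nor needed, are in the scene too. Leave any blue or purple look-alike of the master alone.

How it is judged (in metres and radians):
On the way, in this order (a step that is already met when the one before it is completed fails the run):
1. the master is home in the case (z of master in the frame of case_pocket between -0.003 and 0.002 m and horizontal distance between master and case_pocket below 0.004 m and horizontal distance between master_notch and case_corner below 0.008 m and angle between the x axis of master and the x axis of case, either way round below 0.08 rad and angle between master's own z axis and vertical below 0.035 rad), for 0.2 s.
2. the sample is home in the fixture (z of sample in the frame of fixture_pocket between -0.003 and 0.002 m and horizontal distance between sample and fixture_pocket below 0.004 m and horizontal distance between sample_notch and fixture_corner below 0.008 m and angle between the x axis of sample and the x axis of fixture, either way round below 0.08 rad and angle between sample's own z axis and vertical below 0.035 rad), for 0.2 s.
At the end, for the whole second after the job is handed in: Master in the case pocket, sample in the fixture pocket, at rest: each origin within 4 mm sideways and 2 mm above / 3 mm below the centre of the pocket floor, notch corner within 8 mm of the filled corner, yaw within 0.08 rad, tilt under 0.035 rad (all of step 1 and all of step 2 and linear speed of each of master, sample below 0.02 m/s and angular speed of each of master, sample below 0.2 rad/s); the robot touches nothing.
It fails at once if the master falls (faster than 0.6 m/s out of the fingers) (contact force between the fingers and master below 0.1 N and linear speed of master above 0.6 m/s).
It fails at once if the sample falls (faster than 0.6 m/s out of the fingers) (contact force between the fingers and sample below 0.1 N and linear speed of sample above 0.6 m/s).
It fails at once if the lens, ring gauge, plug gauge, mouse or small wooden box is shifted by more than 20 mm (distance of any of lens, ring_gauge, plug_gauge, mouse, block_box from where it was at the start of the episode above 0.02 m).
It also fails if it takes over 64 s, if anything falls off the work surface, if the arm or the gripper's body presses on something with over 40 N, if the wrist force passes 120 N, or if a joint passes its speed limit or range.

## Robot

A 6-joint arm with a two-finger parallel gripper is mounted at the origin on the work surface. World frame = base frame: x ahead of the robot, y to its left, z up, the work surface at z = 0. Lengths are in mm, angles in rad, forces in N, time in s.
With the tool pointing down it reaches from about 350 to 725 mm from the base axis. Payload 6 kg.
Tool frame: the origin (TCP) lies midway between the tips of the shut fingers; the grasp point (between the pads) lies 19 mm behind it; z points along the fingers, y is the direction in which the jaws open and shut (so a half turn about z gives the same grasp; the last joint's range is limited). The gripper opens to 85 mm and grips with 20 to 120 N. Pads are 22 mm wide; open, the fingers measure 114 mm over their backs; the gripper's body (76 mm by 85 mm) begins 54 mm behind the grasp point. The pads swing forward as they close: fully open they stand 13 mm farther back than shut.
Start: joints at [0.334, 0.04, 0.085, 0, -1.615, -0.334], TCP at [599.978, 0.018, 231.261] pointing down, gripper open.
Joint ranges: [-2.56, 2.56], [-1.29, 2.01], [-1.08, 1.49], [-3.29, 1.98], [-2.81, -0.18], [-2.99, 2.99]. Speed limits (rad/s): [2.57, 2.57, 3.01, 3.14, 3.14, 3.14].

## Interface

Orientations are given as [roll, pitch, yaw] about the fixed x, y, z axes, in that order (R = Rz(yaw) Ry(pitch) Rx(roll)).
In Python, from bench import bot, jaws, eyes, job gives the robot as it stands. Calls block until the motion is done:
- bot.reach(position, orientation): joint-space move of the TCP to a pose.
- bot.movel(position, rate=150, orientation=None, force_limit=None): straight line of the TCP; orientation=None keeps the orientation; rate is the mean speed in mm/s. With force_limit (N) it stops when the force on the tool has changed by that much, and returns True; else False.
- bot.set_joints(angles): joint-space move.
- jaws.ungrasp() and jaws.grab(newtons=None): open the fingers fully, or close them until they stop; newtons is the grip in N (None keeps the last).
- bot.wait(seconds).
- bot.inverse_kinematics(position, orientation): joint angles nearest the present ones, or None.
- eyes.capture(name): name is "scene" or "side" or "wrist"; returns a dict with "image" (420x560x3 uint8, red, green, blue), "range_z" (420x560 float32, mm along the optical axis (not along the pixel's ray), 0 where there is no reading), "camera_matrix" (3x3 intrinsics, pixels), "rvec" (rotation vector, rad) and "tvec" (3), from world to camera coordinates, as OpenCV has them. Camera axes: x right, y down, z forward; pixel columns grow to the right and rows downward; lengths in mm; the calibration is good to about 2 mm. A picture is of the moment at which its call begins.
A pose or a line that the arm cannot do raises bot.IKError and nothing moves.
- job.hand_in(): hands the job in, once; it reports no verdict.
Readings, each from a call of its own:
- bot.get_time_s(): time.
- bot.get_joint_pos(): joint angles.
- bot.get_dq(): joint speeds.
- bot.get_joint_efforts(): joint torques, N m.
- bot.get_eef_pos(): TCP position.
- bot.get_tcp_rot(): TCP orientation.
- bot.get_force(): force on the tool from outside, world axes, zero at the start.
- bot.get_torque(): the same for the moment, N m.
- bot.get_grip_width(): opening from 0.0 (shut) to 1.0 (fully open).
Only numpy, scipy, OpenCV 4.12 (cv2) and the standard library are available. Lean on these libraries where they do the work, as an engineer would, in place of code of your own. Each camera call takes 0.05 s, during which the arm holds its last target.

## Working session

There is one attempt and no reset: what is moved stays moved. The work goes in short steps, each a Python script; the robot and the scene stay as the last script left them, time stands still between calls to the robot, and variables do not carry over. Pictures are saved under pics/ and viewed, and the job is handed in when it is done.

```bash
ls; mkdir -p pics
cat > h.py <<'E'
import numpy as np, cv2
from bench import bot, jaws, eyes, job
def cap(n,save=None):
    c=eyes.capture(n)
    if save: cv2.imwrite(f'pics/{save}.png',c['image'][:,:,::-1]); np.savez(f'pics/{save}.npz',**c)
    return c
def cloud(c):
    K=c['camera_matrix'];R,_=cv2.Rodrigues(np.array(c['rvec'],float));t=np.array(c['tvec'],float).reshape(3)
    z=c['range_z'];v,u=np.mgrid[:z.shape[0],:z.shape[1]]
    P=np.stack([(u-K[0,2])/K[0,0]*z,(v-K[1,2])/K[1,1]*z,z],-1)
    W=(P-t)@R
    W[z<=0]=np.nan
    return W
def ray(c,uv,h):
    K=c['camera_matrix'];R,_=cv2.Rodrigues(np.array(c['rvec'],float));t=np.array(c['tvec'],float).reshape(3)
    uv=np.atleast_2d(uv).astype(float)
    d=np.c_[(uv[:,0]-K[0,2])/K[0,0],(uv[:,1]-K[1,2])/K[1,1],np.ones(len(uv))]@R
    o=-R.T@t
    return o+d*((h-o[2])/d[:,2])[:,None]
E
python3 - <<'E'
from h import *
for n in ['scene','side','wrist']:
    c=cap(n,n+'0'); R,_=cv2.Rodrigues(np.array(c['rvec'],float)); print(n,-R.T@np.array(c['tvec']).reshape(3),c['camera_matrix'][0,0])
print(bot.get_time_s(),bot.get_tcp_rot())
E
```

```text
pics
scene [1657.80505948   -6.02788741  734.84748946] 540.9898044197702
side [-31.40945877 992.16724408 812.07142734] 440.5748296385534
wrist [600.79202608 -65.93985657 372.8683457 ] 317.09735678417206
0.15 [ 3.14025327e+00 -9.28279362e-05 -1.57080815e+00]
```

View pics/scene0.png

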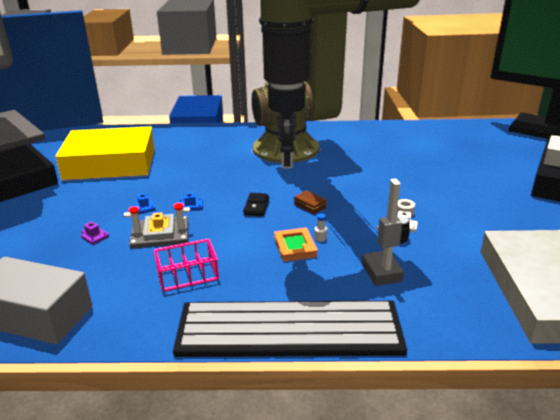

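View pics/side0.png

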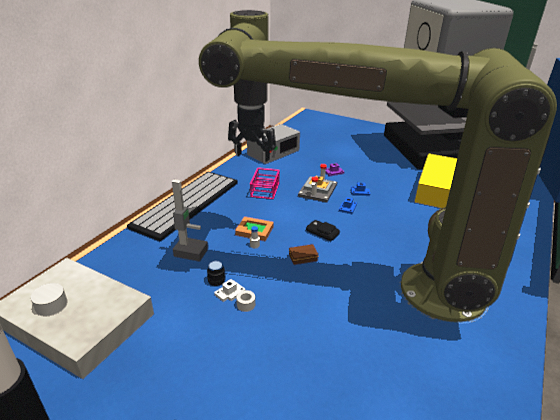

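View pics/wrist0.png

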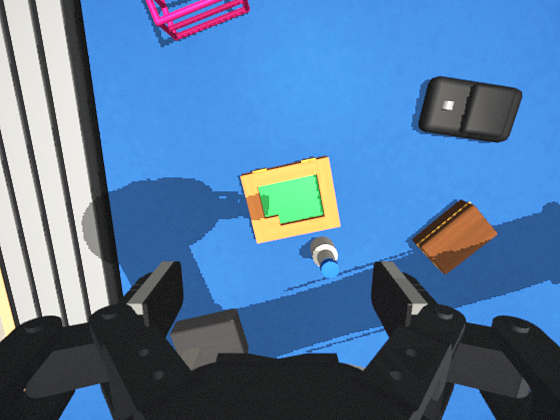

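The wrist view shows the case: green floor at (292,198), with its filled corner at about (270,218). In the scene view the fixture with the brass master is at (158,225), and the aluminium sample is hidden behind the height gauge near (405,220). In the side view the sample is at (230,287), between the lens (216,273) and the ring (246,300). Next I'll get coarse positions.

Run:
```python
from h import *
s={n:dict(np.load(f'pics/{n}0.npz')) for n in ['scene','side','wrist']}
W={n:cloud(s[n]) for n in s}
for n,l in {'scene':[('master',158,222),('post',134,210),('post',178,207),('case',297,243),('plug',321,217),('rack',186,248),('hgfoot',382,268),('hgtop',394,182),('ring',405,205),('mouse',257,200),('box',310,201),('purple',93,230),('blue1',143,203),('blue2',191,200)],'side':[('master',318,184),('sample',231,285),('lens',216,265),('ring',246,296),('hgfoot',190,247),('case',254,228),('blue',347,205),('blue2',360,187),('purple',333,168)],'wrist':[('floor',295,198),('case',250,185),('case',330,205),('plug',328,268)]}.items():
    for nm,u,v in l: print(n,nm,W[n][v,u].round())
```

```text
scene master [ 536. -316.   46.]
scene post [ 535. -370.   81.]
scene post [ 521. -266.   79.]
scene case [586.  22.  14.]
scene plug [552.  80.  65.]
scene rack [ 582. -246.    0.]
scene hgfoot [709. 203.  29.]
scene hgtop [710. 209. 239.]
scene ring [415. 311.  16.]
scene mouse [400. -80.  28.]
scene box [408.  61.  28.]
scene purple [ 539. -479.   27.]
scene blue1 [ 390. -389.   18.]
scene blue2 [ 388. -259.   24.]
side master [ 513. -310.   31.]
side sample [480. 298.  33.]
side lens [545. 272.  55.]
side ring [434. 299.  18.]
side hgfoot [679. 218.  27.]
side case [541.  85.  64.]
side blue [ 375. -249.   18.]
side blue2 [ 377. -379.   25.]
side purple [ 522. -470.   24.]
wrist floor [579.  17.  11.]
wrist case [631.   0.  20.]
wrist case [540.  23.  20.]
wrist plug [546.  82.  63.]
```

Run:
```python
from h import *
rot=[np.pi,0,-np.pi/2]
bot.reach([482,298,230],rot); cap('wrist','w_sample'); print(bot.get_time_s(),bot.get_joint_pos())
bot.reach([525,-316,230],rot); cap('wrist','w_fix'); print(bot.get_time_s(),bot.get_joint_pos())
```

```text
1.4167 [ 9.05962859e-01 -4.83616895e-02 -5.76610380e-03  1.86053208e-04
 -1.61344899e+00 -9.07368810e-01]
3.6667 [-2.13893820e-01  7.37975998e-02  1.17559882e-01 -9.66558286e-05
 -1.61447671e+00  2.15179282e-01]
```

View pics/w_sample.png

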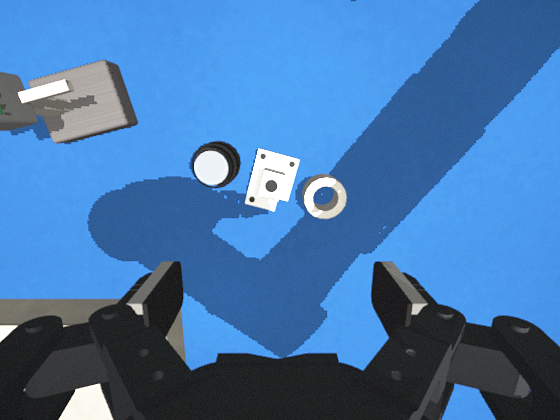

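View pics/w_fix.png

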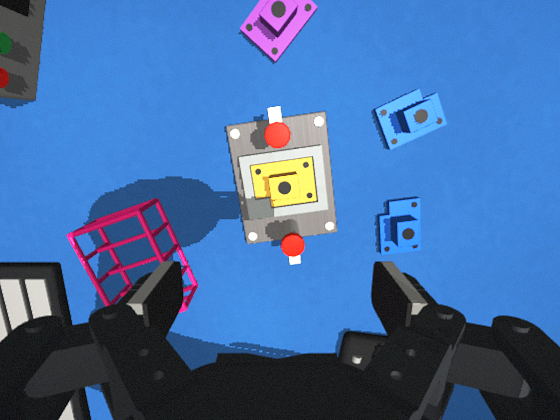

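Master candidates in w_fix: brass yellow at (283,180) inside the fixture, purple at (278,20), and blue at (410,118) and (402,228). The yellow one in the nest fits. The only bare aluminium part is at (272,182) in w_sample, between the lens (214,165) and the ring (325,197). I'll confirm both with enlarged crops.

Run:
```python
import cv2,numpy as np
def crop(n,x,y,w,h,s=4):
    im=cv2.imread(f'pics/{n}.png')[y:y+h,x:x+w]; return cv2.resize(im,None,fx=s,fy=s,interpolation=cv2.INTER_CUBIC)
a=crop('w_fix',215,100,130,150);b=crop('w_sample',180,130,180,90)
c=np.zeros((600,800,3),np.uint8); a=cv2.resize(a,(390,450)); c[:450,:390]=a; b=cv2.resize(b,(400,200)); c[:200,400:]=b
d=cv2.resize(crop('wrist0',230,145,120,105),(400,350)); c[210:560,400:]=d
cv2.imwrite('pics/crops.png',c)
```

```text
(no output)
```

View pics/crops.png

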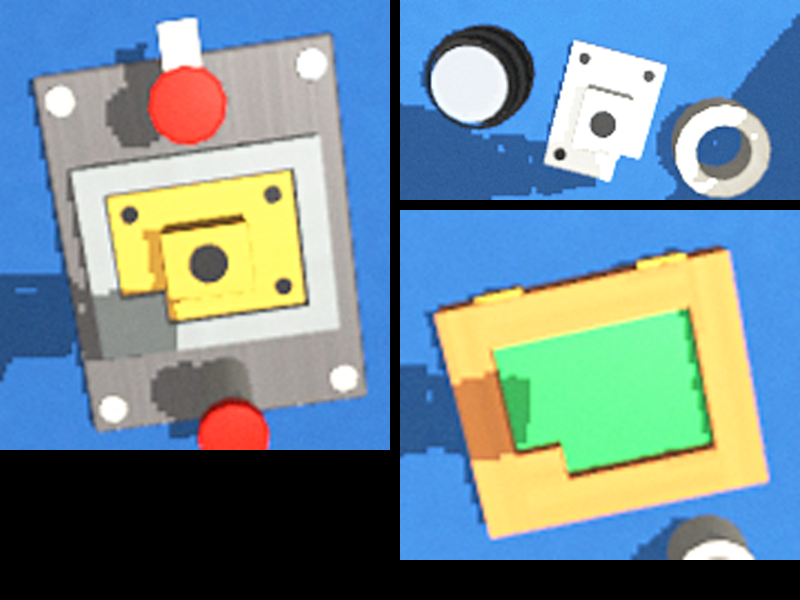

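The crops confirm both parts. The brass master's notch is at image lower-left, matching the fixture's filled corner. The case's filled corner is also at lower-left. The sample's notch is at lower-right in its view. Next I'll take coarse poses from the masks.

```bash
cat >> h.py <<'E'
def masks(c,kind):
    hsv=cv2.cvtColor(c['image'],cv2.COLOR_RGB2HSV).astype(int); H,S,V=hsv[...,0],hsv[...,1],hsv[...,2]
    if kind=='brass': m=(H>20)&(H<35)&(S>120)&(V>60)
    if kind=='green': m=(H>50)&(H<85)&(S>90)&(V>40)
    if kind=='wood': m=(H>5)&(H<26)&(S>90)&(V>60)
    if kind=='bare': m=(S<70)&(V>70)
    return m.astype(np.uint8)*255
def contour(m,near):
    cs,_=cv2.findContours(m,cv2.RETR_EXTERNAL,cv2.CHAIN_APPROX_NONE)
    cs=[k for k in cs if cv2.contourArea(k)>150]
    return max(cs,key=lambda k:cv2.pointPolygonTest(k,tuple(map(float,near)),True))
def poly_mm(c,k,h):
    # filled mask contour -> mm polygon on plane h, moments + rect
    m=np.zeros(c['image'].shape[:2],np.uint8); cv2.drawContours(m,[k],-1,255,-1)
    s=8; M=cv2.resize(m,None,fx=s,fy=s,interpolation=cv2.INTER_LINEAR)
    M=(M>127).astype(np.uint8); kk=max(cv2.findContours(M,0,cv2.CHAIN_APPROX_NONE)[0],key=cv2.contourArea)[:,0]
    uv=(kk+0.5)/s-0.5
    return ray(c,uv,h)[:,:2]
def desc(P):
    o=P.mean(0); Q=((P-o)).astype(np.float32)[:,None]
    mo=cv2.moments(Q); cen=o+[mo['m10']/mo['m00'],mo['m01']/mo['m00']]
    (x,y),(w,h),a=cv2.minAreaRect(Q); 
    if w<h: w,h=h,w; a+=90
    rc=o+[x,y]; ax=np.radians(a)
    if (cen-rc)@[np.cos(ax),np.sin(ax)]>0: ax+=np.pi
    ax=(ax+np.pi)%(2*np.pi)-np.pi
    return dict(area=abs(mo['m00']),cen=cen,rect=rc,wh=(w,h),yaw=ax)
E
python3 - <<'E'
from h import *
for n,k,near,h in [('w_fix','brass',(275,175),30),('w_sample','bare',(285,172),10),('wrist0','green',(292,198),10),('wrist0','green',(292,198),20),('wrist0','wood',(250,185),20)]:
    c=dict(np.load(f'pics/{n}.npz')); P=poly_mm(c,contour(masks(c,k),near),h); print(n,k,h,desc(P))
W=cloud(dict(np.load('pics/w_sample.npz')))
for u,v in [(214,165),(325,180),(272,160),(275,178),(230,220)]: print(W[v,u].round(1))
W=cloud(dict(np.load('pics/w_fix.npz')))
for u,v in [(270,170),(288,199),(277,133),(292,245),(310,160),(322,180)]: print(W[v,u].round(1))
c=dict(np.load('pics/w_fix.npz'));R,_=cv2.Rodrigues(c['rvec']);print(-R.T@c['tvec'].reshape(3),R,bot.get_eef_pos())
E
```

```text
w_fix brass 30 {'area': 2791.951190019347, 'cen': array([ 516.37409471, -320.74279632]), 'rect': array([ 518.9482106 , -319.07956362]), 'wh': (67.71976470947266, 49.84834289550781), 'yaw': np.float64(0.14779695167342322)}
w_sample bare 10 {'area': 3092.1137206508706, 'cen': array([490.78186367, 293.3063126 ]), 'rect': array([490.10858437, 295.31430157]), 'wh': (68.49217987060547, 49.95451736450195), 'yaw': np.float64(1.305428436293095)}
wrist0 green 10 {'area': 3172.5422654441722, 'cen': array([582.63709494,  19.28163213]), 'rect': array([583.94994117,  20.75970131]), 'wh': (70.0677719116211, 50.13521957397461), 'yaw': np.float64(0.2132006593573248)}
wrist0 green 20 {'area': 3000.0925424929615, 'cen': array([583.13741228,  16.93308093]), 'rect': array([584.41408163,  18.37041691]), 'wh': (68.13683319091797, 48.75358581542969), 'yaw': np.float64(0.21320062606781143)}
wrist0 wood 20 {'area': 8175.774726717523, 'cen': array([584.84384631,  18.57449639]), 'rect': array([584.95528384,  17.82981137]), 'wh': (100.67111206054688, 85.65949249267578), 'yaw': np.float64(-2.9271902427905694)}
[546.3 270.5  55.1]
[431.1 290.   30. ]
[489.1 270.4   9.8]
[485.6 287.2  33. ]
[541.5 345.1  -1.7]
[ 534.  -333.4   29.5]
[ 514.2 -301.    28.8]
[ 526.5 -373.6   80.2]
[ 511.6 -266.7   80.5]
[ 491.1 -344.2   30. ]
[ 477.4 -322.7   30.3]
[ 526.36627011 -381.26310825  372.47728717] [[-9.99998967e-01 -1.08394173e-03 -9.44163976e-04]
 [-1.29642986e-03  9.63804489e-01  2.66606877e-01]
 [ 6.21003157e-04  2.66607826e-01 -9.63804898e-01]] [ 525.45696006 -315.1859881   230.01539825]
```

Run:
```python
from h import *
def hov(p,yaw,n):
    bot.reach(p,[np.pi,0,-np.pi/2+yaw]); bot.wait(0.3); cap('wrist',n); print(bot.get_time_s(),bot.get_eef_pos(),bot.get_tcp_rot(),bot.get_joint_pos().round(2) if hasattr(bot.get_joint_pos(),'round') else '')
hov([584.5,18,120],0.213,'h_case')
hov([518.9,-319.5,130],0.148,'h_fix')
for n,k,near,h in [('h_fix','brass',None,30),('h_case','green',None,10),('h_case','green',None,20),('h_case','wood',None,20)]:
    c=dict(np.load(f'pics/{n}.npz')); m=masks(c,k); ys,xs=np.nonzero(m); print(k,xs.mean(),ys.mean())
im=np.hstack([cv2.imread('pics/h_case.png')[50:350,80:480],cv2.imread('pics/h_fix.png')[50:350,80:480]]);cv2.imwrite('pics/hh.png',im)
```

```text
5.3583 [584.5746308   17.48927365 120.09801679] [-3.14145268e+00  3.06732210e-05 -1.35867248e+00] [ 0.37  0.02 -0.14 -0.   -1.41 -0.16]
7.0083 [ 519.19236851 -318.98524916  130.01877126] [-3.14156342e+00  7.28414119e-06 -1.42189711e+00] [-0.22  0.08 -0.06 -0.   -1.43  0.37]
brass 286.1376994122586 199.81905961376995
green 280.28859804791483 209.46362023070097
green 280.28859804791483 209.46362023070097
wood 342.2896685472497 235.6475669957687
```

View pics/hh.png

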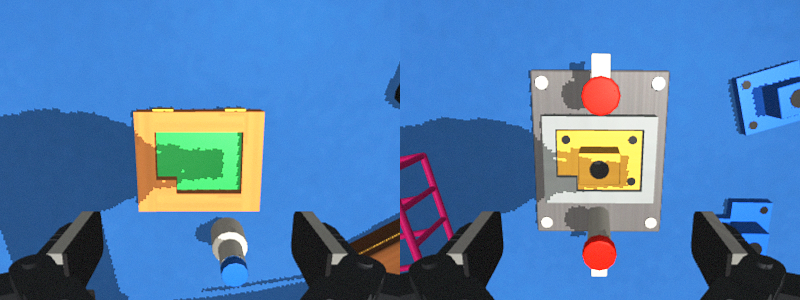

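```bash
cat >> h.py <<'E'
def sides(P,yaw,cen):
    R=np.array([[np.cos(yaw),-np.sin(yaw)],[np.sin(yaw),np.cos(yaw)]]); Q=(P-cen)@R
    out={}
    w=np.abs(Q).max(0)
    for nm,ax,sg in [('+x',0,1),('-x',0,-1),('+y',1,1),('-y',1,-1)]:
        ext=(Q[:,ax]*sg); lim=np.percentile(ext,99.5)
        s=Q[(ext>lim-3)&(np.abs(Q[:,1-ax])<w[1-ax]-4)]
        a,b=np.polyfit(s[:,1-ax],s[:,ax],1); out[nm]=(round(np.median(s[:,ax]),2),round(float(a),3),len(s), s[:,1-ax].min().round(1), s[:,1-ax].max().round(1))
    return out
E
python3 - <<'E'
from h import *
for n,k,h in [('h_fix','brass',30),('h_case','green',10),('h_case','green',20),('h_case','wood',20)]:
    c=dict(np.load(f'pics/{n}.npz'))
    hsv=cv2.cvtColor(c['image'],cv2.COLOR_RGB2HSV)
    m=masks(c,k)
    if k=='brass':
        H,S,V=[hsv[...,i].astype(int) for i in range(3)]; m=((H>12)&(H<38)&(S>110)).astype(np.uint8)*255
    m[300:]=0
    near={'brass':(270,185),'green':(285,205),'wood':(225,200)}[k]
    kk=contour(m,near); P=poly_mm(c,kk,h); d=desc(P); print(n,k,h,d)
    yaw=0.148 if n=='h_fix' else .213
    for a,b in sides(P,yaw,d['rect']).items(): print('   ',a,b)
    o=c['image'][:,:,::-1].copy(); cv2.drawContours(o,[kk],-1,(255,0,255),1); 
    cv2.imwrite(f'pics/m_{n}_{k}.png',o)
a=[cv2.resize(cv2.imread(f'pics/m_{x}.png')[140:280,200:360],None,fx=2.5,fy=2.5,interpolation=0) for x in ['h_fix_brass','h_case_green']]
cv2.imwrite('pics/mm.png',np.hstack(a))
c=dict(np.load('pics/h_fix.npz'));W=cloud(c)
print(W[170,240],W[245,330],W[290,330])
c=dict(np.load('pics/h_case.npz'));W=cloud(c)
print(W[190,225],W[210,310])
E
```

```text
h_fix brass 30 {'area': 3076.851745965718, 'cen': array([ 517.70194819, -320.65144517]), 'rect': array([ 519.03482947, -319.29832556]), 'wh': (67.77766418457031, 49.12224578857422), 'yaw': np.float64(0.14923474241168666)}
    +x (np.float64(33.43), -0.001, 347, np.float64(-20.5), np.float64(12.0))
    -x (np.float64(-33.33), -0.001, 412, np.float64(-20.5), np.float64(20.5))
    +y (np.float64(24.55), -0.008, 488, np.float64(-29.8), np.float64(17.2))
    -y (np.float64(-24.56), -0.003, 620, np.float64(-29.8), np.float64(29.8))
h_case green 10 {'area': 3167.5554411605276, 'cen': array([582.5702876,  19.2387191]), 'rect': array([583.91406673,  20.71389329]), 'wh': (69.96131134033203, 48.741973876953125), 'yaw': np.float64(0.21196748261456344)}
    +x (np.float64(34.6), -0.016, 324, np.float64(-20.3), np.float64(11.9))
    -x (np.float64(-34.46), -0.001, 387, np.float64(-20.3), np.float64(20.4))
    +y (np.float64(24.37), -0.009, 491, np.float64(-30.9), np.float64(18.5))
    -y (np.float64(-24.37), -0.001, 615, np.float64(-30.9), np.float64(31.0))
h_case green 20 {'area': 2921.7941394613
[... 530 characters left out ...]
'cen': array([584.43418157,  18.45278424]), 'rect': array([584.69057325,  17.71074083]), 'wh': (100.72557067871094, 84.50379943847656), 'yaw': np.float64(0.21224959459778692)}
    +x (np.float64(49.73), -0.004, 751, np.float64(-38.2), np.float64(38.2))
    -x (np.float64(-49.91), -0.002, 751, np.float64(-38.2), np.float64(38.3))
    +y (np.float64(42.25), -0.001, 894, np.float64(-46.3), np.float64(46.3))
    -y (np.float64(-40.75), -0.001, 1640, np.float64(-46.3), np.float64(46.3))
[ 553.29886855 -346.36199458   29.34482201] [ 473.47014369 -296.74025564   30.76422951] [ 457.59930847 -240.86092441    0.78126509]
[629.12083317   9.91506305  18.85246176] [558.92898908  13.5926829   10.89595564]
```

View pics/mm.png

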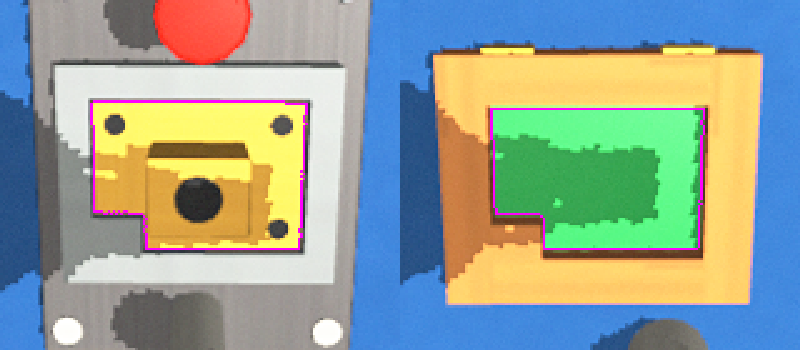

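Master measured at (519.0, -319.3), yaw 0.148, outline 67×49 as it must be. Case pocket is at (584.2, 19.5), yaw 0.2125, from the floor edges, the rim and the outer outline, which agree within about 1 mm. Now I'll grasp the master.

```bash
cat >> h.py <<'E'
def rot(yaw): return [np.pi,0,-np.pi/2+yaw]
def go(p,yaw,rate=150,fl=None,settle=0.3):
    r=bot.movel(list(p),rate,rot(yaw),fl); bot.wait(settle); return r
def st(s=''): print(s,round(bot.get_time_s(),2),np.round(bot.get_eef_pos(),2),'yaw',round(bot.get_tcp_rot()[2]+np.pi/2,4),'F',np.round(bot.get_force(),1),'w',round(bot.get_grip_width(),3))
E
python3 - <<'E'
from h import *
y=.148
print(go([519.0,-319.3,50],y,120,20,.1)); st()
print(go([519.0,-319.3,32.5],y,50,15,.3)); st('down')
e=np.array(bot.get_eef_pos())
E
```

```text
False
 7.92 [ 519.69 -319.61   51.35] yaw 0.1481 F [ 0.1  0.6 -0.6] w 1.002
False
down 8.72 [ 519.15 -319.37   32.8 ] yaw 0.148 F [ 0.9 -0.3 -0.6] w 1.004
```

```bash
python3 - <<'E'
from h import *
y=.148
jaws.grab(70); bot.wait(.2); st('grab')
go([519.0,-319.3,60],y,60,None,.2); st('up')
cap('wrist','g1');cap('side','g1s');cap('scene','g1c')
E
python3 - <<'E'
import cv2,numpy as np
a=cv2.imread('pics/g1.png'); b=cv2.imread('pics/g1s.png')[100:260,230:450];c=cv2.imread('pics/g1c.png')[150:280,90:250]
b=cv2.resize(b,(400,291));c=cv2.resize(c,(400,325));o=np.zeros((600,800,3),np.uint8);o[:291,:400]=b;o[291:600,:400]=c[:309];o[:300,400:]=cv2.resize(a,(400,300));cv2.imwrite('pics/g1v.png',o)
E
```

```text
grab 9.47 [ 519.03 -319.37   32.84] yaw 0.1481 F [-0.5  0.6  3.3] w 0.336
up 10.28 [ 518.72 -319.19   59.48] yaw 0.1479 F [ 0.7 -1.1 -3.7] w 0.332
```

View pics/g1v.png

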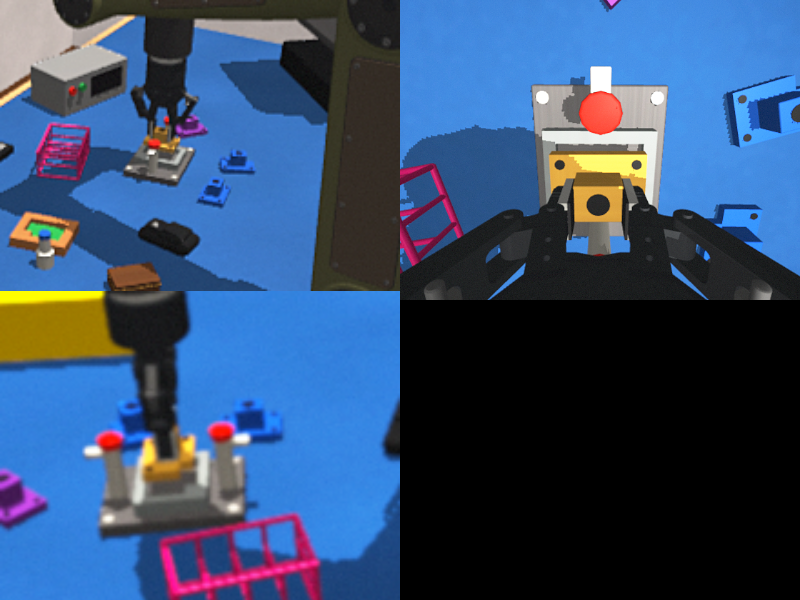

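The master is in hand: wrist view (inset) shows the boss between the pads, flange level, pocket below empty. Next I'll carry it over the case.

Run:
```python
from h import *
go([519.0,-319.3,140],.148,200,None,0)
bot.reach([584.2,19.5,150],rot(.2125)); 
go([584.2,19.5,60],.2125,150,None,.4); st('over')
c=cap('wrist','c1')
hsv=cv2.cvtColor(c['image'],cv2.COLOR_RGB2HSV).astype(int)
np.set_printoptions(suppress=True)
cv2.imwrite('pics/c1z.png',cv2.resize(c['image'][:,:,::-1][120:330,150:410],None,fx=3,fy=2.85,interpolation=cv2.INTER_CUBIC))
```

```text
over 13.43 [584.38  19.58  60.41] yaw 0.2126 F [-0.5 -0.6 -3.7] w 0.335
```

View pics/c1z.png

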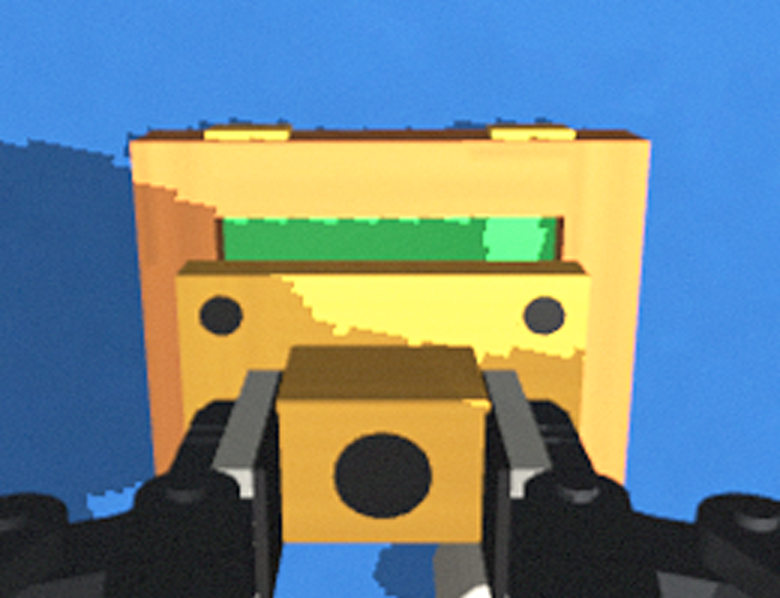

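The crop shows the flange's top edge from (178,273) to (588,275), the pocket's near rim at row 217 from x=218 to 562, and the case's outer corners at (131,140) and (650,140). I'll turn these into positions.

Run:
```python
from h import *
c=dict(np.load('pics/c1.npz')); e=np.array([584.38,19.58])
def f(pts,h,n):
    p=np.array(pts,float); uv=np.c_[150+(p[:,0]+.5)/3-.5,120+(p[:,1]+.5)/2.85-.5]
    Q=ray(c,uv,h)[:,:2]; y=.2126; R=np.array([[np.cos(y),-np.sin(y)],[np.sin(y),np.cos(y)]]); L=(Q-e)@R
    print(n,L.round(2).tolist(),'len',np.linalg.norm(L[0]-L[1]).round(2),'mid',L.mean(0).round(2))
f([(178,273),(588,275)],57.9,'flange top -y edge (nominal y -24, len66)')
f([(178,261),(584,261)],47.9,'flange bottom -y edge')
f([(279,402),(490,402)],81.9,'boss top -y edge (nom -12, len30)')
f([(218,217),(562,217)],20,'rim -y (nominal -25.5,len69)')
f([(131,140),(650,140)],20,'outer -y (nominal -41,len100)')
```

```text
flange top -y edge (nominal y -24, len66) [[33.54, -24.36], [-31.52, -24.04]] len 65.06 mid [  1.01 -24.2 ]
flange bottom -y edge [[35.65, -23.7], [-32.94, -23.72]] len 68.59 mid [  1.36 -23.71]
boss top -y edge (nom -12, len30) [[15.34, -11.82], [-13.74, -11.83]] len 29.08 mid [  0.8  -11.83]
rim -y (nominal -25.5,len69) [[33.47, -25.49], [-34.2, -25.51]] len 67.67 mid [ -0.36 -25.5 ]
outer -y (nominal -41,len100) [[49.47, -41.44], [-50.3, -41.45]] len 99.77 mid [ -0.41 -41.44]
```

The y fit is right. In x the part reads +1.0 and the pocket −0.4, so I'll shift the part −1.4 mm along the case's x axis, then look again just above the rim.

Run:
```python
from h import *
y=.2125; x=np.array([584.2,19.5])-1.4*np.array([np.cos(y),np.sin(y)]); print(x)
go([*x,35],y,60,15,.4); st()
c=cap('wrist','c2')
cv2.imwrite('pics/c2z.png',cv2.resize(c['image'][:,:,::-1][120:330,150:410],None,fx=3,fy=2.85,interpolation=cv2.INTER_CUBIC))
```

```text
[582.83149061  19.20473395]
 14.45 [582.93  19.25  35.2 ] yaw 0.2125 F [ 0.3  0.1 -3.7] w 0.338
```

View pics/c2z.png

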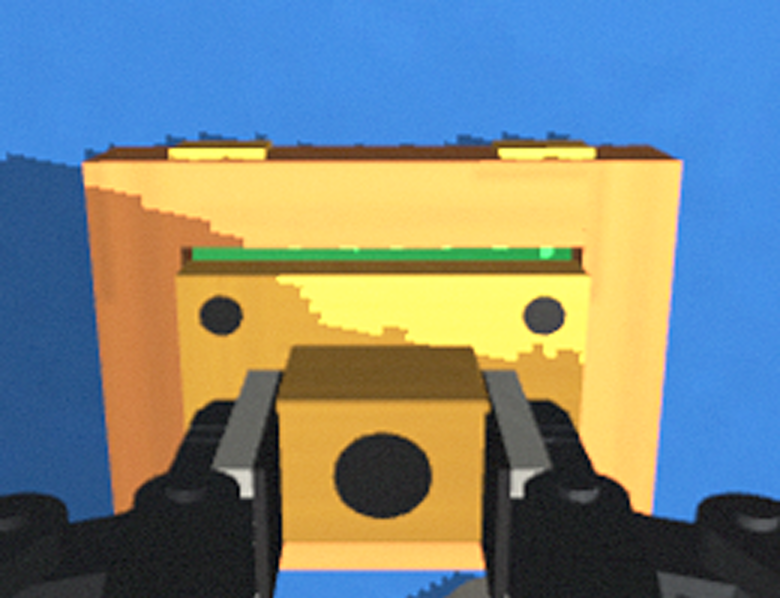

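Pocket rim now spans columns 183–583 and the flange 178–588, both centred on 383. The near gap looks right, so I'll descend with a force stop.

Run:
```python
from h import *
y=.2125; x=[582.83,19.2]
print(go([*x,21.5],y,25,12,.2)); st()
c=cap('wrist','c3')
cv2.imwrite('pics/c3z.png',cv2.resize(c['image'][:,:,::-1][120:330,150:410],None,fx=3,fy=2.85,interpolation=cv2.INTER_CUBIC))
```

```text
True
 15.22 [582.89  19.22  22.82] yaw 0.2128 F [ 0.3 -0.3  6. ] w 0.333
```

View pics/c3z.png

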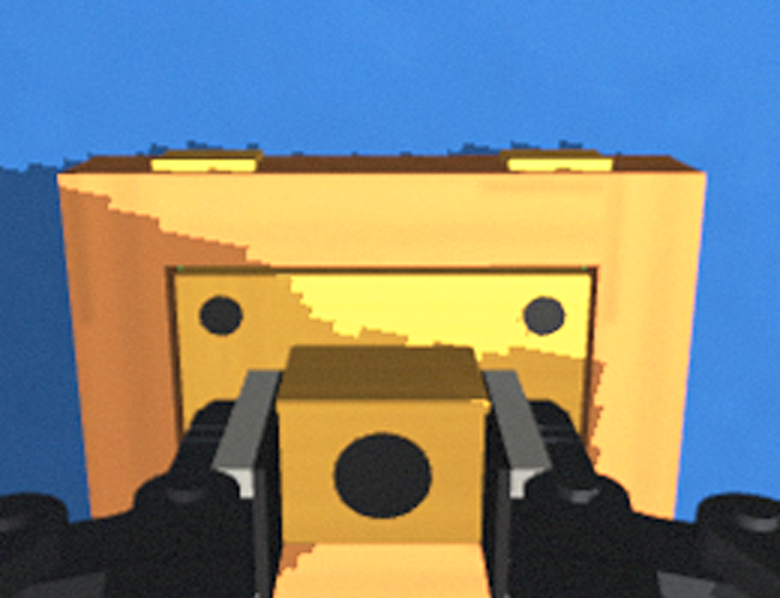

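The flange is flush in the pocket with an even gap all round, and z 22.8 is exactly 10 mm below the grasp height in the fixture. I'll release, check from hover, then re-measure the emptied fixture and the sample.

Run:
```python
from h import *
y=.2125
jaws.ungrasp(); bot.wait(.1); st('open')
go([582.83,19.2,120],y,120,None,.3); cap('wrist','r_case'); st()
bot.reach([519.0,-319.3,130],rot(.148)); bot.wait(.3); st(); cap('wrist','h_fix2')
bot.reach([490.1,295.3,150],rot(1.305)); go([490.1,295.3,110],1.305,150,None,.3); st(); cap('wrist','h_samp'); print(bot.get_joint_pos())
a=[cv2.resize(cv2.imread(f'pics/{x}.png')[110:290,190:370],(400,400),interpolation=cv2.INTER_CUBIC) for x in ['r_case','h_fix2']]
cv2.imwrite('pics/r.png',np.hstack(a))
```

```text
open 15.96 [581.6   19.12  21.13] yaw 0.2124 F [ 0.1 -0.8  0.1] w 1.001
 17.28 [582.71  19.15 119.65] yaw 0.2125 F [ 0.5 -0.8 -0.7] w 0.996
 18.88 [ 519.4  -318.6   130.04] yaw 0.1492 F [ 0.3 -0.5  0.4] w 0.998
 21.85 [490.46 295.59 111.  ] yaw 1.305 F [-0.   0.3 -0.1] w 0.996
[ 8.92823167e-01 -1.40366855e-02 -1.89508001e-01  1.41853022e-04
 -1.39421747e+00  4.12183565e-01]
```

View pics/r.png

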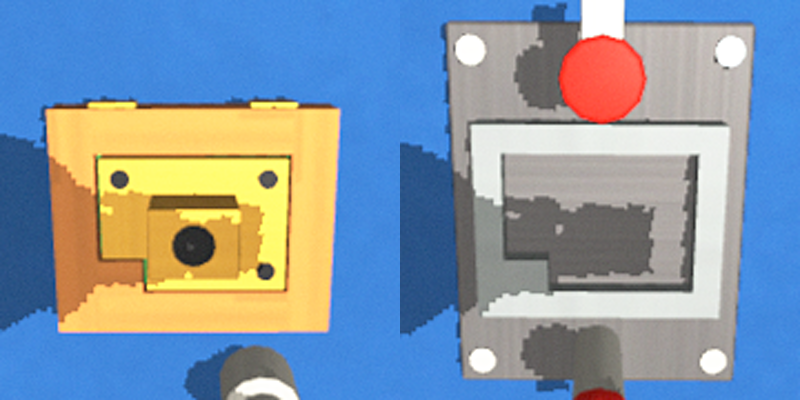

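View pics/h_samp.png

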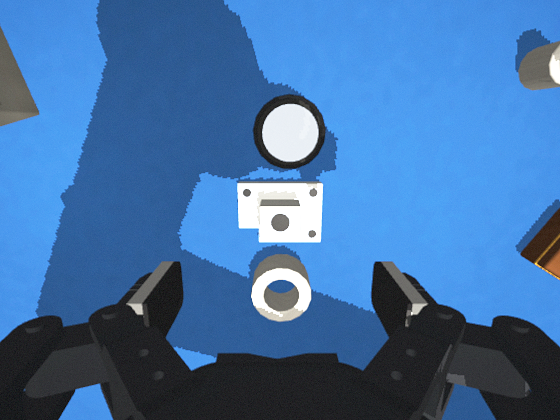

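The master sits flush in the case (left), and the fixture is empty with its filled corner at lower-left (right). In the hover view the sample is at (280,212), notch lower-left, lens at (290,132) and ring at (281,290).

Run:
```python
from h import *
c=dict(np.load('pics/h_samp.npz')); m=masks(c,'bare'); m[250:]=0; m[:182]=0
kk=contour(m,(300,195)); 
P=poly_mm(c,kk,10); d=desc(P); print(d); 
for a,b in sides(P,1.305,d['rect']).items(): print('   ',a,b)
o=c['image'][:,:,::-1].copy(); cv2.drawContours(o,[kk],-1,(255,0,255),1)
c2=dict(np.load('pics/h_fix2.npz')); hsv=cv2.cvtColor(c2['image'],cv2.COLOR_RGB2HSV); 
o2=c2['image'][:,:,::-1].copy()
cv2.imwrite('pics/s.png',np.hstack([cv2.resize(o[160:260,220:340],(400,333),interpolation=0),cv2.resize(o2[140:270,210:340],(400,333),interpolation=cv2.INTER_CUBIC)]))
# fixture corners read from r.png right: (col-400)/400*180+190, row*180/400+110
def f(pts,h,n):
    p=np.array(pts,float); uv=np.c_[190+(p[:,0]-400+.5)*.45-.5,110+(p[:,1]+.5)*.45-.5]
    Q=ray(c2,uv,h)[:,:2]; print(n,Q.mean(0).round(2),'len',np.linalg.norm(Q[0]-Q[1]).round(1),'yaw',np.arctan2(*(Q[0]-Q[1])[::-1]).round(3))
    return Q
A=f([(470,124),(730,124)],30,'nest -y edge'); B=f([(482,318),(719,318)],30,'nest +y edge'); print((A+B).mean(0)/2, np.linalg.norm(A.mean(0)-B.mean(0)))
A=f([(503,154),(699,154)],30,'rim -y edge'); print('centre', A.mean(0)+25.5*np.array([-np.sin(.148),np.cos(.148)]))
```

```text
{'area': 3098.377473462349, 'cen': array([491.51476454, 293.18668232]), 'rect': array([490.80166425, 295.01526318]), 'wh': (67.4354248046875, 49.464698791503906), 'yaw': np.float64(1.3051207080291372)}
    +x (np.float64(33.27), -0.016, 349, np.float64(-20.7), np.float64(12.7))
    -x (np.float64(-33.34), 0.005, 404, np.float64(-20.7), np.float64(20.7))
    +y (np.float64(24.73), -0.009, 483, np.float64(-29.6), np.float64(17.1))
    -y (np.float64(-24.73), 0.0, 613, np.float64(-29.7), np.float64(29.7))
nest -y edge [ 523.79 -354.16] len 89.2 yaw 0.149
nest +y edge [ 512.79 -283.37] len 87.8 yaw 0.149
[ 518.28765028 -318.76404875] 71.63318216837239
rim -y edge [ 521.87 -343.94] len 68.0 yaw 0.149
centre [ 518.1120771 -318.7213711]
```

View pics/s.png

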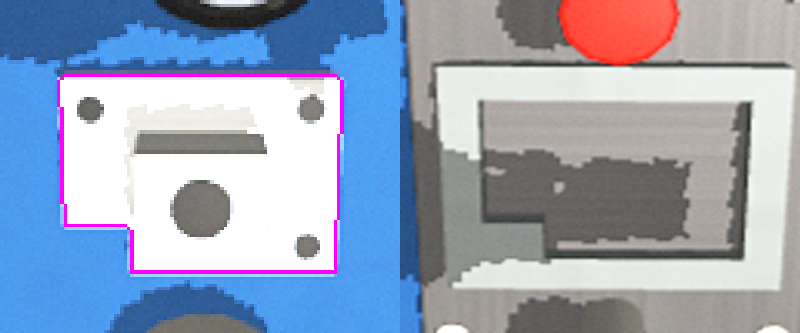

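Sample: (490.8, 295.0), yaw 1.305, outline 67×49, as it must be. The nest outline is 89×71.6 with centre about (518.2, -318.8), which is also right. I'll apply the ~1.2 mm camera x bias seen with the master and grasp.

Run:
```python
from h import *
y=1.305; p=[490.5,293.85]
print(go([*p,40],y,120,15,.1)); 
print(go([*p,12.6],y,40,12,.3)); st('down')
jaws.grab(50); bot.wait(.2); st('grab')
go([*p,50],y,50,None,.2); st('up')
cap('wrist','g2')
```

```text
False
False
down 23.87 [490.55 293.94  12.79] yaw 1.305 F [-0.5 -0.2 -0.8] w 1.001
grab 24.62 [490.62 293.96  12.82] yaw 1.3051 F [0.3 0.7 1.2] w 0.334
up 25.72 [490.33 293.68  49.58] yaw 1.305 F [ 0.9 -0.4 -1.3] w 0.344
```

View pics/g2.png

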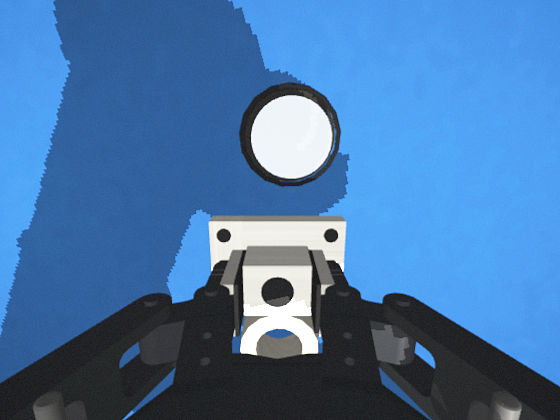

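Run:
```python
from h import *
go([490.5,293.85,150],1.305,150,None,0)
bot.reach([517.7,-319.0,150],rot(.149)); st()
go([517.7,-319.0,46],.149,120,15,.4); st('over')
c=cap('wrist','f1')
cv2.imwrite('pics/f1z.png',cv2.resize(c['image'][:,:,::-1][120:330,150:410],None,fx=3,fy=2.85,interpolation=cv2.INTER_CUBIC))
```

```text
28.77 [ 518.18 -318.22  150.  ] yaw 0.1504 F [-0.8  0.8 -1.2] w 0.337
over 30.19 [ 517.78 -319.03   46.21] yaw 0.149 F [ 0.1 -0.1 -2.3] w 0.338
```

View pics/f1z.png

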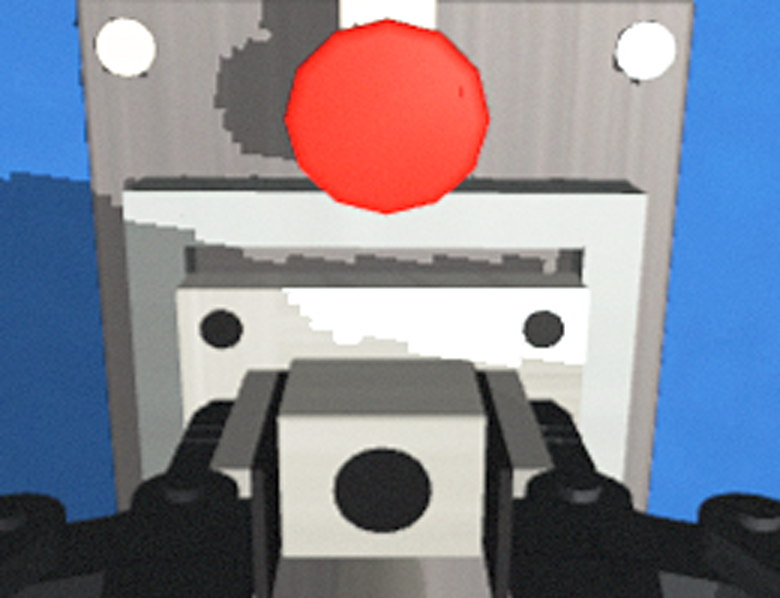

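Run:
```python
from h import *
def f(n,e,y,pts,h,t):
    c=dict(np.load(f'pics/{n}.npz'))
    p=np.array(pts,float); uv=np.c_[150+(p[:,0]+.5)/3-.5,120+(p[:,1]+.5)/2.85-.5]
    Q=ray(c,uv,h)[:,:2]; R=np.array([[np.cos(y),-np.sin(y)],[np.sin(y),np.cos(y)]]); L=(Q-e)@R
    print(n,t,'len',np.linalg.norm(L[0]-L[1]).round(2),'mid',L.mean(0).round(2))
e=[582.93,19.25]
f('c2',e,.2125,[(178,272),(588,272)],32.3,'flange'); f('c2',e,.2125,[(183,248),(583,248)],20,'rim'); f('c2',e,.2125,[(82,160),(683,160)],20,'outer')
e=[582.89,19.22]
f('c3',e,.2125,[(178,274),(590,274)],20,'flange home'); f('c3',e,.2125,[(168,267),(598,267)],20,'rim')
e=[517.78,-319.03]
f('f1',e,.149,[(177,287),(588,287)],43.4,'flange'); f('f1',e,.149,[(186,247),(583,247)],30,'rim'); f('f1',e,.149,[(124,191),(645,191)],30,'nest (-35.5)')
```

```text
c2 flange len 65.19 mid [  1.01 -24.47]
c2 rim len 68.48 mid [  1.   -25.43]
c2 outer len 100.2 mid [  1.1  -41.39]
c3 flange home len 65.51 mid [  0.85 -24.14]
c3 rim len 68.23 mid [  1.01 -25.35]
f1 flange len 65.63 mid [  1.04 -21.77]
f1 rim len 68.39 mid [  0.7  -25.26]
f1 nest (-35.5) len 88.25 mid [  0.71 -35.57]
```

Run:
```python
from h import *
def f(n,e,y,pts,h,t):
    c=dict(np.load(f'pics/{n}.npz'))
    p=np.array(pts,float); uv=np.c_[150+(p[:,0]+.5)/3-.5,120+(p[:,1]+.5)/2.85-.5]
    Q=ray(c,uv,h)[:,:2]; R=np.array([[np.cos(y),-np.sin(y)],[np.sin(y),np.cos(y)]]); L=(Q-e)@R
    print(n,t,'len',np.linalg.norm(L[0]-L[1]).round(2),'mid',L.mean(0).round(2))
for n,e,y,z,r in [('c2',[582.93,19.25],.2125,35.2,(272,402,542,348)),('f1',[517.78,-319.03],.149,46.2,(287,415,555,360))]:
    f(n,e,y,[(178,r[0]),(588,r[0])],z-2.8,'flange top'); f(n,e,y,[(279,r[1]),(488,r[1])],z+21.2,'boss top -y'); f(n,e,y,[(279,r[2]),(485,r[2])],z+21.2,'boss top +y'); f(n,e,y,[(292,r[3]),(472,r[3])],z-2.8,'boss foot -y')
```

```text
c2 flange top len 65.15 mid [  1.01 -24.5 ]
c2 boss top -y len 28.87 mid [  0.94 -11.73]
c2 boss top +y len 29.79 mid [ 1.15 11.37]
c2 boss foot -y len 29.28 mid [  1.16 -10.96]
f1 flange top len 65.47 mid [  0.96 -21.77]
f1 boss top -y len 29.0 mid [ 0.89 -9.56]
f1 boss top +y len 29.93 mid [ 1.1  13.74]
f1 boss foot -y len 29.4 mid [ 1.11 -8.65]
```

The sample is held level but 2.3 mm off in y. I'll correct by −2.2 mm in y and −0.35 mm in x (fixture axes), look again, then insert.

Run:
```python
from h import *
y=.149; X=np.array([np.cos(y),np.sin(y)]);Y=np.array([-np.sin(y),np.cos(y)])
p=np.array([517.7,-319.0])-.35*X-2.2*Y; print(p)
print(go([*p,45],y,40,15,.4)); st()
c=cap('wrist','f2')
cv2.imwrite('pics/f2z.png',cv2.resize(c['image'][:,:,::-1][120:330,150:410],None,fx=3,fy=2.85,interpolation=cv2.INTER_CUBIC))
```

```text
[ 517.68046642 -321.2275813 ]
False
 30.89 [ 517.69 -321.19   44.99] yaw 0.149 F [ 0.3 -0.  -0.5] w 0.336
```

View pics/f2z.png

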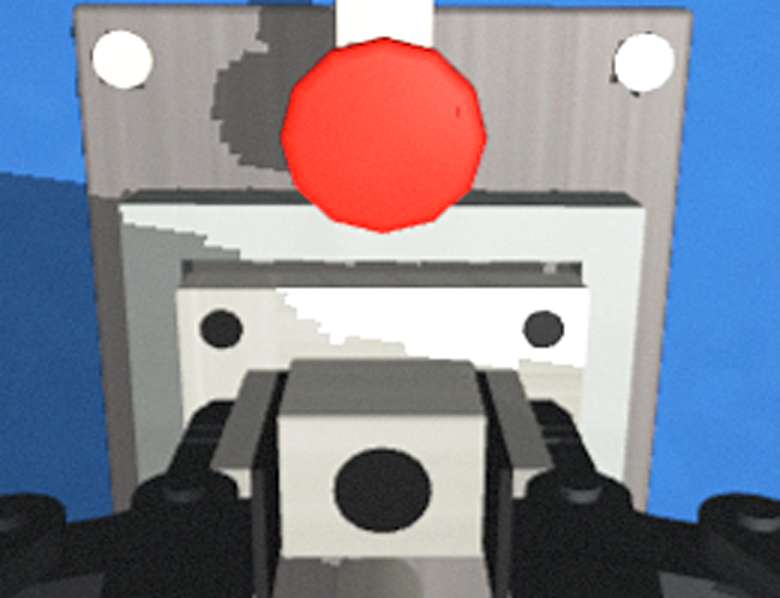

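Now centred: rim columns 182–582, flange 177–588, and the near gap matches the master's. Inserting.

Run:
```python
from h import *
print(go([517.68,-321.23,31.3],.149,25,12,.2)); st()
c=cap('wrist','f3')
cv2.imwrite('pics/f3z.png',cv2.resize(c['image'][:,:,::-1][120:330,150:410],None,fx=3,fy=2.85,interpolation=cv2.INTER_CUBIC))
```

```text
True
 31.66 [ 517.78 -321.26   32.8 ] yaw 0.1494 F [0.1 0.5 5.1] w 0.342
```

View pics/f3z.png

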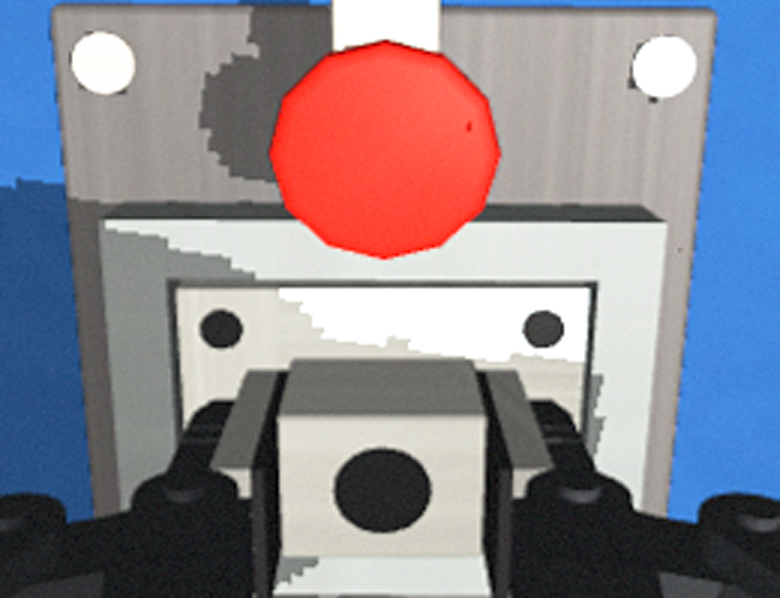

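The sample is home: z 32.8 is 20 mm above its table grasp height of 12.8, and it sits flush with even gaps. Now I'll release, retreat and check everything.

Run:
```python
from h import *
jaws.ungrasp(); bot.wait(.1); st('open')
go([517.68,-321.23,130],.149,120,None,.3); st(); c=cap('wrist','e_fix')
bot.reach([560,-150,230],rot(0)); bot.wait(.3); s=cap('side','e_side'); cap('scene','e_scene'); st()
a=cv2.resize(c['image'][110:290,190:370,::-1],(400,400),interpolation=cv2.INTER_CUBIC)
b=cv2.resize(s['image'][140:320,180:380,::-1],(400,360),interpolation=cv2.INTER_CUBIC); o=np.zeros((400,800,3),np.uint8);o[:,:400]=a;o[:360,400:]=b;cv2.imwrite('pics/e.png',o)
s0=cv2.imread('pics/side0.png').astype(int); d=np.abs(s0-s['image'][:,:,::-1]).max(2)
W=cloud(s)
for n,u,v in [('lens',216,265),('ring',246,296)]: print(n,W[v,u].round())
```

```text
open 32.4 [ 517.14 -320.91   31.89] yaw 0.1491 F [ 0.2 -0.5 -0.3] w 0.999
 33.67 [ 517.51 -321.18  129.47] yaw 0.149 F [-0.2  0.2  0.1] w 1.005
 34.94 [ 559.83 -150.56  229.66] yaw -0.0009 F [0.3 0.5 0.5] w 1.002
lens [546. 270.  53.]
ring [435. 297.  16.]
```

View pics/e.png

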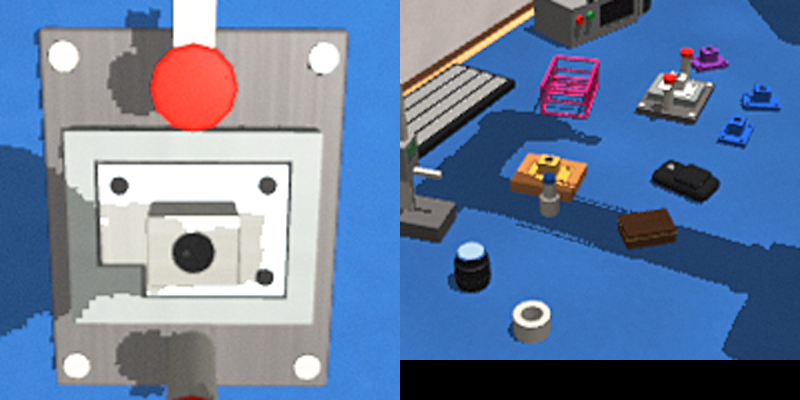

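The sample is flush in the fixture with its notch on the filled corner, the master is in the case, and the lens and ring stand where they did. Handing in.

```bash
python3 -c "
from h import *
job.hand_in(); st()"
```

```text
the job is handed in; nothing more can be done
the job is handed in; nothing more can be done
```

I moved the brass master from the fixture into its case, then seated the aluminium sample in the emptied fixture. I handed the job in at about 35 s of the 64 s allowed; no verdict is reported.

**Seating checks:** Both parts stopped on the floor at the expected height: 10 mm below the grasp height for the master, 20 mm above for the sample. The pictures after release show both flush, each notch on its pocket's filled corner, with gaps of about 1–1.5 mm along the edges. The lens and ring gauge read within about 3 mm of their starting positions. I checked the plug gauge, mouse and small box only by eye in the last side picture, and they looked unmoved.

**Disagreements on the way:**
- **Camera bias:** the wrist camera reads about 1 mm off from the jaws in x.
- **Grip offset:** I gripped the sample about 2.3 mm off centre in y.

I corrected both by comparing the held part with the pocket rim just before each insertion.

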